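# Preset a ball valve in the setting jig

### The job

Pick up the loose ball valve by its body and seat it in the cradle of the setting jig, with its lever still in line with its body and pointing to the end of the quarter arc that lies in line with the cradle. Let go, then take the lever and turn it until it points straight at the jig's pointer. Do not shift the pointer or knock the gauge, tape roll or spanner about, and leave the valve fully seated.

Things in the scene. Friction and masses are not known exactly. Their poses are not given: they have to be found in the camera images.
- valve: Loose metal ball valve with a flat lever on top, standing on the bench, 110 mm long, 51 mm high, 0.26 kg. Body 33 mm wide (x), 52 mm long (y, centred on y = +26 mm), 33 mm high; lever 17 mm wide, 3.5 mm thick, 42 to 46 mm above the underside. Origin on the underside, z up. Grasp the body across x at y = +26 mm, fingertips 16 mm above the underside, lever between the fingers.
- valve_stem (a point): point on the valve's stem axis at the underside of the valve body; axes as valve.
- valve_lever (a joint): lever angle of the valve in rad: 0 = lever in line with the body, its long arm pointing to the valve's -y (about so at the start); grows anticlockwise seen from above, to 1.57 when the long arm points to the valve's +x.
- lever_tip (a point): Tip of the lever's long arm, 81 mm from the stem axis, 44 mm above the valve's underside; its -y axis points along the arm from stem to tip, z up. The lever can be pinched across its 17 mm width from above, 40 to 70 mm from the stem. Turning friction about 0.03 N m; it stays where it is left.
- jig: Fixed setting jig: grey plate 185 x 185 x 12 mm (x -52 to +133, y -133 to +52 mm), a steel cradle near one corner, a quarter-circle arc rail of radius 112 mm with ticks round it. Origin under the cradle's centre at bench height, z up. A valve is seated with its underside on the cradle floor, its stem over this origin and its axes along the jig's (valve -y to jig -y).
- seat (a point): Centre of the cradle floor, 20 mm above the bench, where valve_stem belongs; axes as jig. The cradle is a channel along y, 37 mm wide between two cheeks with sloped lead-in whose tops are 33 mm above the bench, and 57 mm long between two end stops 6 mm high.
- pointer (a joint): where the pointer is set along the arc, rad: 0 = over the jig's -y side, 1.57 = over its +x side; counts like the lever angle of a seated valve. It is stiff and must stay as found.
- pointer_tip (a point): Inner tip of the pointer, a small dark rider block on the arc rail with a steel nib, 94 mm from the cradle's centre and 61 mm above the bench (rider 94 to 134 mm out, 65 mm high); its -y axis points from the cradle's centre to the tip: the way the lever must point.
- gauge: bystander: black pressure gauge lying on its back, 81 x 58 x 31 mm, origin at its centre on the underside.
- tape_roll: bystander: white spool of thread tape lying flat, 52 mm across, 17 mm high, origin at its centre on the underside.
- spanner: bystander: open spanner lying flat, 42 x 229 x 8 mm, long along its y, origin at its centre on the underside.
Not all that is in view belongs to the job. Of the things shaped like the valve, the metal one is meant.

How it is judged (in metres and radians):
On the way:
1. the valve sits fully down in the cradle, the right way round, released, with its lever still in line with its body (within 0.35 rad) (distance between valve_stem and seat below 0.006 m and z of valve_stem in the frame of seat below 0.003 m and angle between valve's own z axis and vertical below 0.06 rad and angle between the y axis of valve and the y axis of jig, either way round below 0.12 rad and y of lever_tip in the frame of jig below -0.05 m and value of joint valve_lever below 0.35 rad and contact force between the fingers and valve below 0.1 N), for 0.2 s.
At the end, for the whole second after the job is handed in: The valve rests released and upright, fully down in the cradle (stem within 6 mm of the cradle's centre, no more than 3 mm above its floor), and its lever points at the pointer: within 0.08 rad of the pointer's direction, tip within 25 mm of the pointer's tip (distance between valve_stem and seat below 0.006 m and z of valve_stem in the frame of seat below 0.003 m and angle between valve's own z axis and vertical below 0.06 rad and angle between the y axis of lever_tip and the y axis of pointer_tip, either way round below 0.08 rad and horizontal distance between lever_tip and pointer_tip below 0.025 m and linear speed of valve below 0.01 m/s); the robot touches nothing.
It fails at once if the pointer is shifted by more than 5 mm (distance of pointer_tip from where it was at the start of the episode above 0.005 m).
It fails at once if the gauge, tape roll or spanner is displaced by more than 30 mm (distance of any of gauge, tape_roll, spanner from where it was at the start of the episode above 0.03 m).
It also fails if it takes over 54 s, if anything falls off the work surface, if the arm or the gripper's body presses on something with over 40 N, if the wrist force passes 120 N, or if a joint passes its speed limit or range.

### The arm

A 6-joint arm with a two-finger parallel gripper is mounted at the origin on a cart in front of the work surface, level with it; the furniture and walls round the work are solid. World frame = base frame: x ahead of the robot, y to its left, z up, the work surface at z = 0. Lengths are in m, angles in degrees, forces in N, time in s.
With the tool pointing down it reaches from about 0.375 to 0.75 m from the base axis. Payload 9 kg.
Tool frame: the origin (TCP) lies where the fingers leave the gripper's body, on its centre line; the fingertips stand 73 mm ahead of it and the grasp point (between the pads) lies 54 mm ahead of it (robot.tip_reach is the distance from the TCP to the fingertips, in m); z points along the fingers, y is the line along which they close (so a half turn about z gives the same grasp; the last joint's range is limited). The gripper opens to 85 mm and grips with 20 to 120 N. Pads are 22 mm wide; open, the fingers measure 114 mm over their backs; the gripper's body (76 mm by 85 mm) begins 54 mm behind the grasp point. The pads swing forward as they close: fully open they stand 13 mm farther back than shut.
Start: joints at [55.823, 5.964, 5.575, 89.605, 0, 77.527], TCP at [0.222, 0.557, 0.304] pointing down, gripper open.
Joint ranges: [-171.21, 171.21], [-48.23, 106.86], [-62.78, 66.21], [-105.2, 120.99], [-86.42, 89.51], [-180, 180]. Speed limits (degrees/s): [127.2, 127.2, 147.25, 180, 180, 180].

### API

Orientations are given as [roll, pitch, yaw] about the fixed x, y, z axes, in that order (R = Rz(yaw) Ry(pitch) Rx(roll)).
In Python, from plant import robot gives the robot as it stands. Calls block until the motion is done:
- robot.move_pose(position, orientation): joint-space move of the TCP to a pose.
- robot.line_to(position, vel=0.15, rotation=None, guard=None): straight line of the TCP; rotation=None keeps the orientation; vel is the mean speed in m/s. With guard (N) it stops when the force on the tool has changed by that much, and returns True; else False.
- robot.goto_joints(angles): joint-space move.
- robot.set_gripper(opening): finger opening in m; the grip force is fixed at half the most; returns when the fingers have stopped.
- robot.pause(seconds).
- robot.ik(position, orientation): joint angles nearest the present ones, or None.
- robot.observe(): the state.
- robot.grab_frame(name): name is "scene" or "top" or "wrist"; returns the picture (400x640x3 uint8, blue, green, red); there is no depth.
- robot.get_calibration(name): a dict with "vertical_fov" (degrees; the focal length in pixels is half the picture's height over the tangent of half this angle, whatever the lens; pixels are square), "cx", "cy" (the principal point, pixels), "rvec" (rotation vector, rad) and "tvec" (3), from world to camera coordinates, as OpenCV has them. Camera axes: x right, y down, z forward; pixel columns grow to the right and rows downward; lengths in m; the calibration is good to about 2 mm. A picture is of the moment at which its call begins: read the wrist's pose just before it. get_calibration takes no time and is no camera call; for the wrist camera it gives the pose at the moment of the call.
A pose or a line that the arm cannot do raises robot.IKError and nothing moves.
- robot.job_done(): hands the job in; it is judged then, once.
The state is a dict: "time": time; "q": joint angles; "qvel": joint speeds; "joint_torque": joint torques, N m; "tool_pos": TCP position; "tcp_rot": TCP orientation; "ft_force": force on the tool from outside, world axes, zero at the start; "torque": the same for the moment, N m; "gripper_width": finger opening in m; "gripper_force": force on a finger pad.
Only numpy, scipy, OpenCV 4.12 (cv2) and the standard library are available. Lean on these libraries where they do the work, as an engineer would, in place of code of your own. Each camera call takes 0.05 s, during which the arm holds its last target. There are 200 camera calls.

## Working session

There is one attempt and no reset: what is moved stays moved. The work goes in short steps, each a Python script; the robot and the scene stay as the last script left them, time stands still between calls to the robot, and variables do not carry over. Pictures are saved under pics/ and viewed, at most 10 in all, crops included, and the job is handed in when it is done.

```bash
mkdir -p pics; ls; python3 - <<'E'
from plant import robot
import cv2
for n in("top","scene"):
    cv2.imwrite(f"pics/{n}0.png",robot.grab_frame(n)); print(n,robot.get_calibration(n))
print(robot.observe()["time"])
E
```

```text
pics
top {'vertical_fov': 52.19154459443771, 'cx': 319.97558825429, 'cy': 200.51426594331434, 'rvec': array([ 2.12691234, -2.11096955,  0.17174831]), 'tvec': array([0.1213812 , 0.61320689, 0.98122486])}
scene {'vertical_fov': 47.11861749573193, 'cx': 311.8245284837565, 'cy': 198.82451232332923, 'rvec': array([ 2.13413047, -1.30196964,  0.46843323]), 'tvec': array([-0.18688141,  0.53424756,  0.74399979])}
0.1
```

View pics/top0.png

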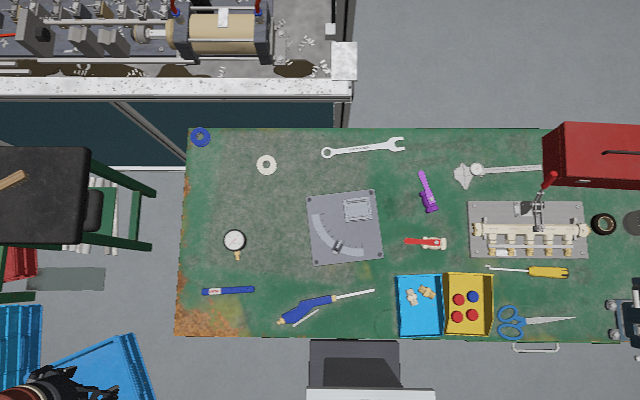

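View pics/scene0.png

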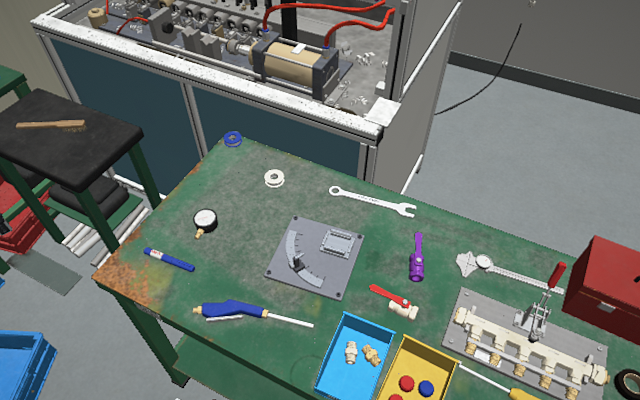

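The candidates for the valve are the purple one at top (428,190) and the red-levered one with a pale body at top (425,242). The second fits the metal description. I'll confirm that in enlarged crops.

```bash
python3 - <<'E'
import cv2,numpy as np
t=cv2.imread("pics/top0.png"); s=cv2.imread("pics/scene0.png")
c=cv2.resize(t[170:270,300:460],None,fx=5,fy=5,interpolation=cv2.INTER_CUBIC); cv2.imwrite("pics/c1.png",c)
c=cv2.resize(s[205:330,260:430],None,fx=4.7,fy=4.7,interpolation=cv2.INTER_CUBIC)
cv2.imwrite("pics/c2.png",c)
E
```

```text
(no output)
```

View pics/c1.png

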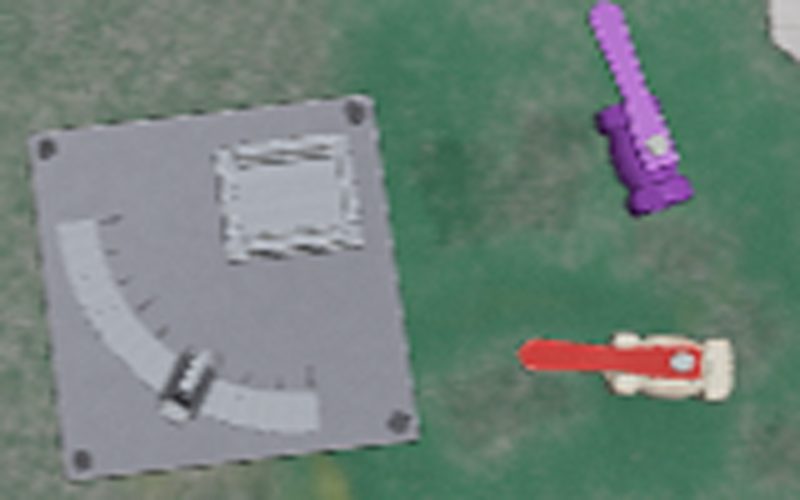

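View pics/c2.png

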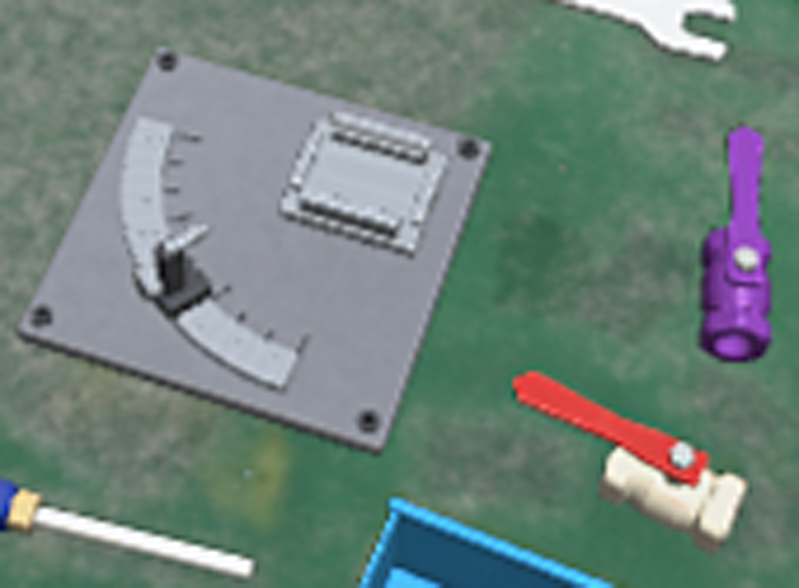

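The metal valve has the red lever and pale body: its nut is at c1 (683,360) and its lever tip at (522,355). The purple one is a decoy. The jig's arc runs from the left end (jig -y) to the bottom end (+x), so the cradle channel runs left-right, and the pointer sits near c1 (190,380). I'll fit poses from both views.

```bash
cat > h.py <<'E'
import cv2,numpy as np
from scipy.optimize import least_squares
def proj(c,P):
    f=200/np.tan(np.radians(c["vertical_fov"])/2)
    K=np.array([[f,0,c["cx"]],[0,f,c["cy"]],[0,0,1]])
    return cv2.projectPoints(np.float64(P),np.float64(c["rvec"]),np.float64(c["tvec"]),K,None)[0][:,0]
def uncrop(p,s,o): return (np.float64(p)+.5)/s-.5+np.float64(o)
def T(p,L):
    L=np.float64(L); c,s=np.cos(p[2]),np.sin(p[2])
    return np.c_[p[0]+c*L[:,0]-s*L[:,1],p[1]+s*L[:,0]+c*L[:,1],L[:,2]]
def fit(obs,p0):  # obs: (calib, local pts, pixels)
    r=lambda p:np.concatenate([(proj(c,T(p,L))-px).ravel() for c,L,px in obs])
    q=least_squares(r,p0,loss="soft_l1"); return q.x,np.round(r(q.x).reshape(-1,2),1)
def ray(c,px,z):
    f=200/np.tan(np.radians(c["vertical_fov"])/2)
    R=cv2.Rodrigues(np.float64(c["rvec"]))[0]; o=-R.T@c["tvec"]
    d=R.T@np.array([(px[0]-c["cx"])/f,(px[1]-c["cy"])/f,1]); return o+d*(z-o[2])/d[2]
E
python3 - <<'E'
from h import *
from plant import robot
a,b=robot.get_calibration("top"),robot.get_calibration("scene")
A=lambda p:uncrop(p,5,(300,170)); B=lambda p:uncrop(p,4.7,(260,205))
C=[(-.052,-.133,.012),(-.052,.052,.012),(.133,.052,.012),(.133,-.133,.012)]
g=ray(a,A((290,200)),.02)
tl=ray(a,A((30,135)),.012);tr=ray(a,A((372,97)),.012); d=tr-tl
yaw=np.arctan2(d[1],d[0])-np.pi/2
j,r=fit([(a,C,A([(30,135),(372,97),(418,440),(68,480)])),(b,C,B([(165,48),(490,148),(380,450),(20,330)]))],[g[0],g[1],yaw])
print("jig",j,np.degrees(j[2]),"\n",r.tolist())
for c,F,px in((a,A,(205,352)),(b,B,(207,230))):
    P=ray(c,F(px),.061); d=P[:2]-j[:2]; c_,s_=np.cos(j[2]),np.sin(j[2]); l=np.array([c_*d[0]+s_*d[1],-s_*d[0]+c_*d[1]])
    print("ptr",P,np.hypot(*l),np.arctan2(l[0],-l[1]))
n,t=ray(a,A((683,360)),.048),ray(a,A((520,354)),.044); d=n-t
V=[(0,0,.05),(0,-.081,.044)]
v,r=fit([(a,V,A([(683,360),(520,354)])),(b,V,B([(682,455),(515,383)]))],[n[0],n[1],np.arctan2(d[1],d[0])-np.pi/2])
print("valve stem",v,np.degrees(v[2]),r.tolist())
E
```

```text
jig [ 0.59563298  0.02811955 -3.02538751] -173.34193594009423 
 [[-0.4, -0.4], [0.4, -0.4], [0.5, 0.8], [-0.8, 0.6], [-0.6, -0.6], [1.5, -0.7], [0.7, 0.5], [-0.7, -0.1]]
ptr [0.51206349 0.0737631  0.061     ] 0.09522181152071676 0.9546895832506139
ptr [0.51180634 0.07424897 0.061     ] 0.09568087272282651 0.9515211575027531
valve stem [ 0.5101635  -0.16451854 -3.17672378] -182.01286555350742 [[-0.3, 0.3], [-0.7, 0.3], [0.7, 0.0], [0.2, -0.2]]
```

```bash
python3 - <<'E'
from h import *
from plant import robot
print(robot.tip_reach, robot.observe()["tcp_rot"])
import pickle
for n,p,y in(("j",(.55,.05,.28),96.7),("v",(.51,-.14,.26),88)):
    qs=[(robot.ik(list(p),[180,0,k]),k) for k in(y,y-180)]
    q,k=min([x for x in qs if x[0] is not None],key=lambda x:abs(x[0][5])); print(n,k,np.round(q,0))
    robot.move_pose(list(p),[180,0,k]); robot.pause(.2)
    c=robot.get_calibration("wrist"); f=robot.grab_frame("wrist")
    cv2.imwrite(f"pics/w{n}.png",f); pickle.dump(c,open(f"w{n}.pkl","wb"))
    J=[.59563,.02812,-3.02539]; V=[.51016,-.16452,-3.17672]
    print(np.round(proj(c,T(J,[(0,0,.02),(.094*np.sin(.953),-.094*np.cos(.953),.061)]))),np.round(proj(c,T(V,[(0,0,.05),(0,-.081,.044)]))))
print(robot.observe()["time"])
E
```

```text
0.0726 [-1.79934892e+02 -1.45434440e-02  1.58294853e+02]
j 96.7 [-8. -3. -6. 87.  0. 75.]
[[354. 201.]
 [282. 158.]] [[263. 352.]
 [272. 291.]]
v 88 [-30.  -7. -12.  85.   0.  62.]
[[405.  -3.]
 [311. -89.]] [[317. 213.]
 [318. 128.]]
3.5667
```

View pics/wj.png

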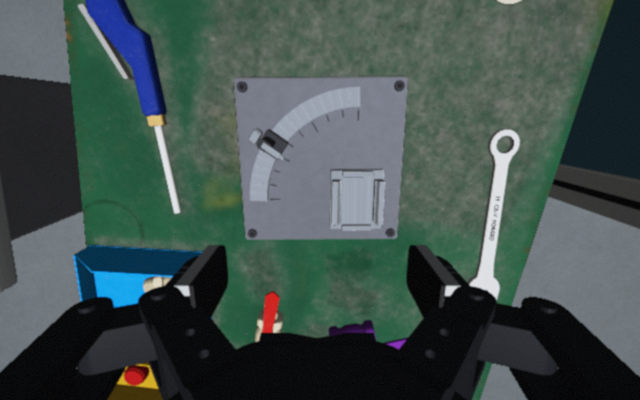

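View pics/wv.png

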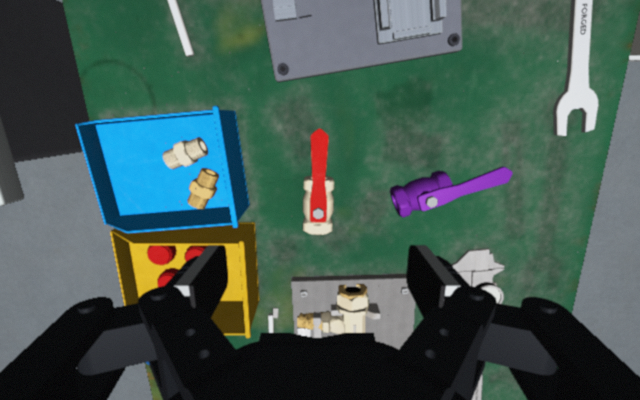

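The wrist view of the valve agrees with the fit: nut at (318,214) and tip at (319,128), against predicted (317,213) and (318,128). The cradle in the jig view looks about 4 px right of the prediction, so I'll enlarge that.

```bash
python3 - <<'E'
import cv2
s=cv2.imread("pics/wj.png")
cv2.imwrite("pics/c3.png",cv2.resize(s[70:190,225:415][:, :],None,fx=4,fy=4,interpolation=cv2.INTER_CUBIC) if 0 else cv2.resize(s[65:250,225:415],None,fx=3.2,fy=3.2,interpolation=cv2.INTER_CUBIC))
E
```

```text
(no output)
```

View pics/c3.png

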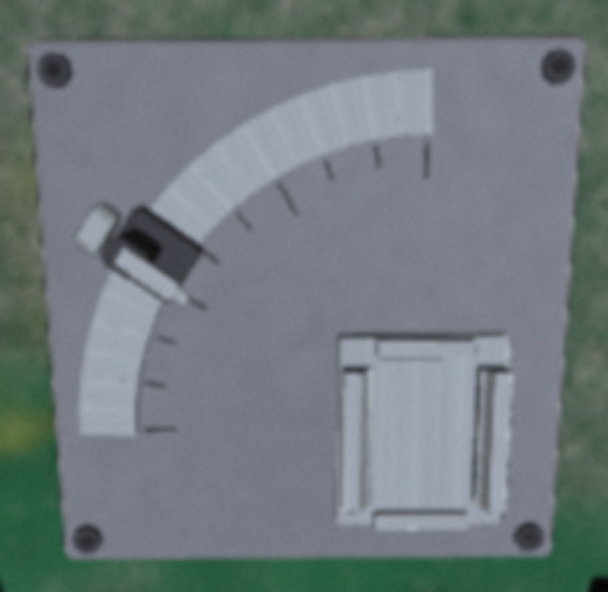

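The enlarged crop shows plate corners at (30,43), (583,40), (550,555) and (66,556), the nib tip at (185,300), and the cradle floor centre near (421,430). I'll refit with these, then grasp.

```bash
python3 - <<'E'
from h import *
from plant import robot
import pickle
a,b=robot.get_calibration("top"),robot.get_calibration("scene")
w=pickle.load(open("wj.pkl","rb")); wv=pickle.load(open("wv.pkl","rb"))
A=lambda p:uncrop(p,5,(300,170)); B=lambda p:uncrop(p,4.7,(260,205)); W=lambda p:uncrop(p,3.2,(225,65))
z=.012
C=[(-.052,-.133,z),(-.052,.052,z),(.133,.052,z),(.133,-.133,z)]
CW=[(.133,-.133,z),(-.052,-.133,z),(-.052,.052,z),(.133,.052,z),(0,0,.02)]
oa=(a,C,A([(30,135),(372,97),(418,440),(68,480)])); ob=(b,C,B([(165,48),(490,148),(380,450),(20,330)]))
ow=(w,CW,W([(30,43),(583,40),(550,555),(66,556),(421,430)]))
for o in([ow],[oa],[ob],[oa,ob,ow]):
    j,r=fit(o,[.5956,.0281,-3.0254]); print("jig",j)
    P=ray(w,W((185,300)),.061); d=P[:2]-j[:2]; c_,s_=np.cos(j[2]),np.sin(j[2]); l=np.array([c_*d[0]+s_*d[1],-s_*d[0]+c_*d[1]])
    print(" ptr",P[:2],np.hypot(*l),np.arctan2(l[0],-l[1]))
print(r.tolist())
V=[(0,0,.05),(0,-.081,.044)]
VA=(a,V,A([(683,360),(520,354)]));VB=(b,V,B([(682,455),(515,383)]));VW=(wv,V,np.float64([(318.3,214),(319,128)]))
for o in([VW],[VA],[VB],[VA,VB,VW]): print("valve",fit(o,[.5102,-.1645,-3.177])[0])
# blue box rim
print(ray(wv,(237,170),.04),ray(wv,(237,170),0.0))
E
```

```text
jig [ 0.59765695  0.02951938 -3.01630039]
 ptr [0.51386291 0.07333002] 0.09455587429058517 0.9637540374555992
jig [ 0.5963039   0.02806037 -3.02141258]
 ptr [0.51386291 0.07333002] 0.09405241958819645 0.9484521160937759
jig [ 0.5949884   0.02808844 -3.02875983]
 ptr [0.51386291 0.07333002] 0.09288780887701271 0.949247664847536
jig [ 0.59717315  0.02905486 -3.01832086]
 ptr [0.51386291 0.07333002] 0.09434450204508069 0.9590352921499168
[[-0.8, -0.6], [-0.2, -1.1], [0.5, 0.0], [-0.8, 0.3], [-0.9, -0.9], [1.3, -1.5], [1.1, -0.3], [-0.5, -0.3], [-2.2, -1.0], [1.3, -1.1], [0.0, 1.4], [-1.1, 1.9], [-0.4, 1.3]]
valve [ 0.51108007 -0.16473238 -3.18144693]
valve [ 0.51082371 -0.16576629 -3.17706477]
valve [ 0.5095085  -0.16367879 -3.17803336]
valve [ 0.51086727 -0.16468978 -3.18069445]
[ 0.43303068 -0.12085392  0.04      ] [ 0.42207237 -0.12771375  0.        ]
```

```bash
python3 - <<'E'
from h import *
from plant import robot
def st(m):
    o=robot.observe(); print(m,round(o["time"],2),np.round(o["tool_pos"],4),np.round(o["ft_force"],1),round(o["gripper_width"],4),np.round(o["gripper_force"],1))
robot.move_pose([.5106,-.1647,.2],[180,0,87.9]); robot.set_gripper(.065)
print(robot.line_to([.5106,-.1647,.089],vel=.1,guard=10)); st("down")
robot.set_gripper(.0); st("grip")
robot.line_to([.5106,-.1647,.2],vel=.15); st("up")
robot.move_pose([.5968,.0289,.19],[180,0,97.0])
robot.line_to([.5968,.0289,.13],vel=.1); st("above")
robot.pause(.2)
c=robot.get_calibration("wrist"); cv2.imwrite("pics/wa.png",robot.grab_frame("wrist")); cv2.imwrite("pics/sa.png",robot.grab_frame("scene")[190:320,250:430])
f=cv2.imread("pics/sa.png"); cv2.imwrite("pics/sa.png",np.vstack([cv2.resize(cv2.imread("pics/wa.png"),(480,300)),cv2.resize(f,(480,300))]))
E
```

```text
False
down 5.53 [ 0.5111 -0.165   0.0898] [-0.1  0.2  0.2] 0.0648 0.0
grip 5.93 [ 0.511  -0.165   0.0898] [-0.2  0.4  5.6] 0.0314 60.9
up 6.83 [ 0.5101 -0.1644  0.1987] [-0.3  0.  -3.6] 0.0315 59.9
above 8.43 [0.5971 0.0287 0.1306] [-0.3 -0.  -2.1] 0.0315 59.9
```

View pics/sa.png

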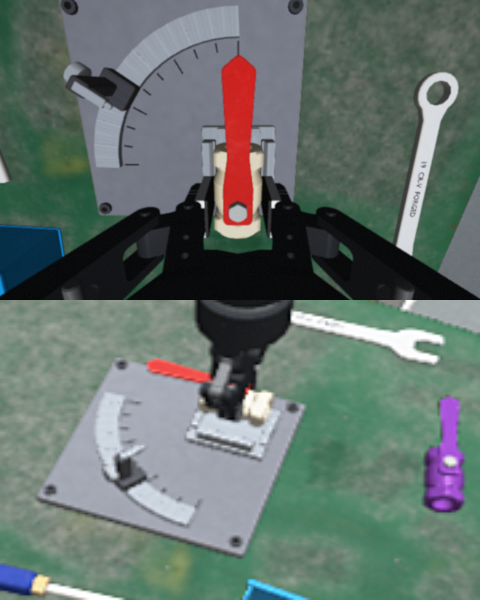

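The valve is held level, its lever in line and pointing to the arc's -y end, directly above the cradle. Lowering it now.

```bash
python3 - <<'E'
from h import *
from plant import robot
def st(m):
    o=robot.observe(); print(m,round(o["time"],2),np.round(o["tool_pos"],4),np.round(o["ft_force"],1),np.round(o["torque"],2),round(o["gripper_width"],4))
for z in(.118,.1145,.112,.110,.109,.1085,.108,.1075):
    g=robot.line_to([.5968,.0289,z],vel=.03,guard=12); st(g)
    if g: break
E
```

```text
False 9.28 [0.5967 0.0289 0.1178] [-0.1  0.3 -3.6] [-0.04  0.    0.03] 0.0315
False 9.55 [0.5966 0.0289 0.1142] [-0.5  0.4 -2.5] [-0.03 -0.03  0.06] 0.0318
False 9.8 [0.5967 0.0289 0.1118] [ 0.1 -0.2 -2.3] [-0.   -0.02  0.02] 0.0318
False 10.05 [0.5968 0.0289 0.11  ] [ 0.2 -0.5 -2.1] [-0.02 -0.   -0.  ] 0.0319
False 10.3 [0.5968 0.0289 0.1098] [-4.5 -0.2  5.2] [0.03 0.89 0.02] 0.0317
False 10.55 [0.5968 0.0289 0.1098] [-6.4  0.4  9.7] [0.06 1.42 0.01] 0.0319
False 10.8 [0.5968 0.0289 0.1098] [-8.5 -0.  14.2] [0.14 1.85 0.02] 0.0318
False 11.05 [0.5968 0.0289 0.1098] [-10.6   1.4  16.4] [0.16 2.33 0.02] 0.0316
```

```bash
python3 - <<'E'
from h import *
from plant import robot
def st(m):
    o=robot.observe(); print(m,round(o["time"],2),np.round(o["tool_pos"],4),np.round(o["ft_force"],1),round(o["gripper_width"],4))
robot.line_to([.5968,.0289,.1095],vel=.03); robot.set_gripper(.06); st("rel"); robot.pause(.4)
robot.line_to([.5968,.0289,.2],vel=.12)
robot.move_pose([.56,-.02,.26],[180,0,97]); robot.pause(.3)
import pickle
c=robot.get_calibration("wrist"); f=robot.grab_frame("wrist"); cv2.imwrite("pics/wb.png",f); pickle.dump(c,open("wb.pkl","wb")); st("pic")
p=proj(c,T([.5968,.0289,-3.0195],[(0,0,.07),(0,-.081,.064)]));print(p)
cv2.imwrite("pics/c5.png",cv2.resize(f[20:230,240:450],None,fx=2.85,fy=2.85,interpolation=cv2.INTER_CUBIC))
E
```

```text
rel 11.68 [0.5968 0.0289 0.1094] [ 0.1  0.7 -0.5] 0.0604
pic 13.78 [ 0.5599 -0.0195  0.2591] [-0.   0.9 -0. ] 0.0601
[[367.38297996 144.13207825]
 [370.79938915  40.84467823]]
```

View pics/c5.png

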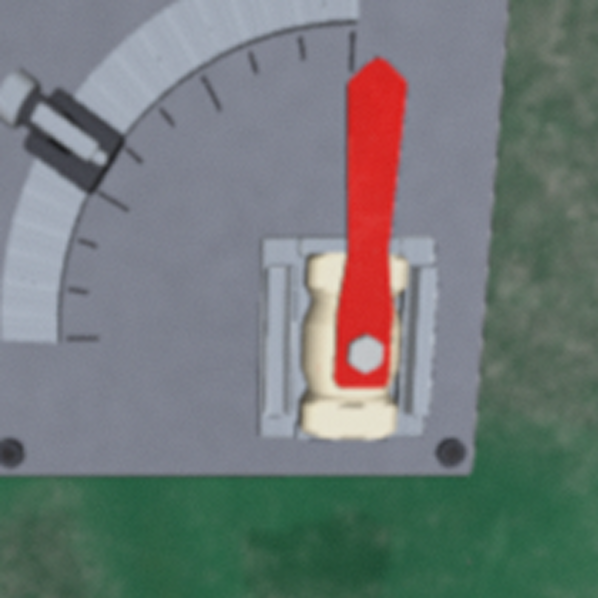

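The valve is seated between the cheeks: nut at c5 (366,354) and lever tip at (378,60), both within about 2 px of the prediction. Next I'll cage the lever and turn it.

```bash
cat > turn.py <<'E'
from h import *
from plant import robot
J=np.array([.5968,.0289]);YAW=-3.0195
def st(m):
    o=robot.observe(); print(m,round(o["time"],2),np.round(o["tool_pos"],4),np.round(o["ft_force"],1),np.round(o["torque"],2),round(o["gripper_width"],4))
def pose(th,r=.052,z=.1275):
    p=T([*J,YAW],[(r*np.sin(th),-r*np.cos(th),z)])[0]
    return p.tolist(),[180,0,np.degrees(th)+np.degrees(YAW)+270]
def look(n):
    p,o=pose(.0,0,.26); robot.move_pose([.56,-.02,.26],[180,0,97]); robot.pause(.3)
    c=robot.get_calibration("wrist"); f=robot.grab_frame("wrist")
    import pickle; pickle.dump(c,open(n+".pkl","wb")); cv2.imwrite(f"pics/{n}.png",f)
    cv2.imwrite(f"pics/{n}c.png",cv2.resize(f[20:230,240:450],None,fx=2.85,fy=2.85,interpolation=cv2.INTER_CUBIC))
E
python3 - <<'E'
from turn import *
th0,th1=-.01,.957
print(np.round(robot.ik(*pose(th1))),robot.ik(*pose(th0)) is not None)
robot.set_gripper(.04)
p,o=pose(th0,z=.19); robot.move_pose(p,o)
p,o=pose(th0); print(robot.line_to(p,vel=.06,guard=8)); st("down")
robot.set_gripper(.021); st("cage")
for th in np.linspace(th0,th1,11)[1:]:
    p,o=pose(th); robot.line_to(p,vel=.03,rotation=o); st(round(th,2))
robot.set_gripper(0.); st("clamp"); robot.set_gripper(.04)
p,o=pose(th1,z=.2); robot.line_to(p,vel=.1); look("we"); st("look")
E
```

```text
[ -8.   1. -19.  71.   0.  20.] True
False
down 15.88 [0.5913 0.0806 0.128 ] [-0.4 -1.   0.1] [-0.01 -0.03 -0.02] 0.0402
cage 16.2 [0.5911 0.0806 0.1277] [ 0.1 -0.5 -0.1] [0.02 0.04 0.02] 0.0209
0.09 16.52 [0.5861 0.0798 0.1276] [ 0.4 -0.5 -0.1] [-0.04  0.01 -0.01] 0.0212
0.18 16.83 [0.5813 0.0785 0.1275] [0.2 0.3 0.4] [ 0.03 -0.02 -0.  ] 0.0212
0.28 17.15 [0.5766 0.0767 0.1275] [0.7 0.2 0.4] [-0.01  0.03 -0.03] 0.0211
0.38 17.47 [0.5721 0.0746 0.1275] [-0.3 -0.6  0.8] [-0.02  0.03 -0.02] 0.0208
0.47 17.78 [0.5678 0.072  0.1275] [ 0.6  0.2 -1.5] [ 0.03 -0.04 -0.05] 0.0212
0.57 18.1 [0.5637 0.069  0.1275] [ 0.5 -0.8 -0.1] [-0.01 -0.01  0.  ] 0.0208
0.67 18.42 [0.56   0.0656 0.1275] [-0.5 -0.8 -0.1] [-0.01 -0.02 -0.01] 0.0208
0.76 18.73 [0.5567 0.0619 0.1275] [ 0.8 -1.   0.7] [ 0.04 -0.04 -0.03] 0.0207
0.86 19.05 [0.5536 0.0578 0.1275] [ 0.3 -0.3  0. ] [ 0.   -0.02 -0.1 ] 0.0214
0.96 19.37 [0.551  0.0535 0.1275] [ 0.3  1.  -0.4] [ 0.   -0.02 -0.02] 0.0207
clamp 19.59 [0.5511 0.0537 0.1277] [-1.3  0.8  1. ] [0.21 0.19 0.02] 0.0146
look 21.99 [ 0.5599 -0.0197  0.2598] [-0.   0.2  0.3] [-0.04 -0.04  0.01] 0.0402
```

View pics/wec.png

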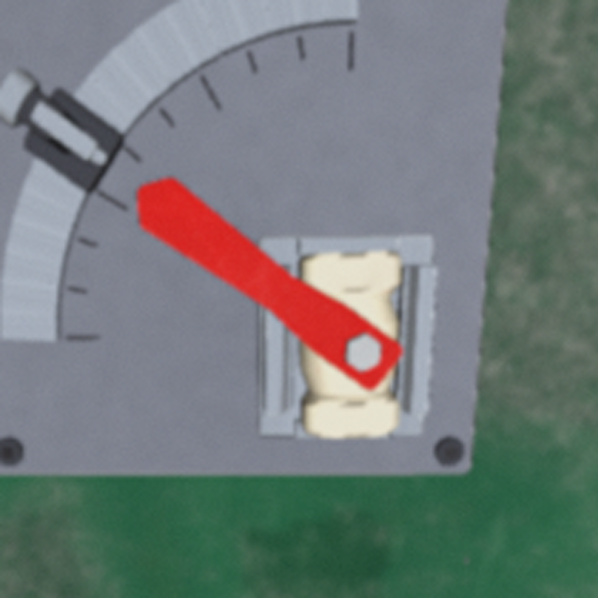

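The lever points at the pointer: nut (364,353), tip (140,187), nib tip about (102,157). Checking the angle numerically.

```bash
python3 - <<'E'
from h import *
import pickle
c=pickle.load(open("we.pkl","rb")); U=lambda p:uncrop(p,2.85,(240,20))
n,t,q,qb=[ray(c,U(p),z)[:2] for p,z in(((364,353),.069),((140,187),.064),((102,157),.061),((35,104),.061))]
a=lambda v:np.arctan2(v[1],v[0])
print(n,t,q,np.hypot(*(t-n)),np.hypot(*(q-n)),np.hypot(*(t-q)),"lever",a(t-n),"nib from nut",a(q-n),"nib from jig",a(q-np.array([.5968,.0289])),"nib axis",a(qb-q))
E
```

```text
[0.59732104 0.029031  ] [0.52535931 0.0678611 ] [0.51322672 0.07493317] 0.08176960698356871 0.09580639149014698 0.014043282829188295 lever 2.6467739340093943 nib from nut 2.641947716050739 nib from jig 2.638126185227883 nib axis 2.6163099793654365
```

Lever and pointer directions agree to about 0.01 rad, the tips are 14 mm apart, and the valve is seated. Handing in.

```bash
python3 -c "
from plant import robot
print(robot.job_done())"
```

```text
the job is handed in; nothing more can be done
None
```

I handed in the job after about 22 s of the 54 s allowed: the metal valve is seated and released in the cradle, and in the last picture its lever points at the pointer to within about 0.01 rad; the hand-in returned no verdict.

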